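# Level the crepe griddle and hold its foot

### The job

Level the crepe griddle, so that batter does not run to one side: lay the spirit level on the middle of the plate, pointing at the levelling foot with the black knob, and let go of it. That foot is sprung until its lock nut is tight, so press its knob down to the stop and turn it until, pressed like that, the bubble rests between the two lines of the vial; take fresh grips as needed. Finish still gripping the knob and holding it pressed right down, the level lying untouched on the plate, so that I can tighten the nut underneath.

Things in the scene. Friction and masses are not known exactly. Their poses are not given: they have to be found in the camera images.
- griddle: Round crepe griddle on three feet, fixed to the worktop. Origin on the worktop under the plate's centre; its -x axis points to the levelling foot with the knob, 150 mm out, roughly toward the robot. The deck (plate, 192 mm steel drum, arm, knob) tips about the line x = +60 mm through the two fixed feet; with the knob pressed down it leans 0.4 to 1.1 degrees toward the knob at the start.
- plate_centre (a point): Centre of the upper face of the dark plate, a flat disc of 224 mm diameter, 78 mm above the worktop when level. The axes tip with the plate: z up out of the plate, -x toward the knob.
- level: Spirit level, an aluminium bar 130 mm long (x), 24 wide (y), 36 high (z), 0.16 kg, standing upright on its base on the worktop left or right of the griddle. Origin in the middle of its underside. Grip its middle 60 mm across the width: flat sides 21 mm high there, with the vial lying above them. Either end may point to the foot; it reads tilt along x only.
- vial (a point): Middle of the vial on the level's top, 34 mm above its underside, axes as the level's. The vial is 14 mm thick and 56 mm long, along x; pale oval bubble 10 mm long, two black ring lines with their inner edges 7 mm either side of the middle.
- bubble (a joint): Where the bubble's middle is along the level's x axis, in m: 0 = centred, ends at +-0.013; within +-0.002 it lies wholly between the lines. It goes to the higher end, 10.5 mm per degree of tilt, and settles in about 1.5 s. With the level on the plate, each rad the knob turns clockwise moves it 4.5 mm toward the end that points to the knob; pressing the knob down moves it 11 mm the other way.
- knob_grip (a point): On the upright axis of the knob, at the height to grip it: 11 mm below its top, about 105 to 112 mm above the worktop. The knob is a black ribbed cylinder of 38 mm diameter; its wall reaches from 17 mm below this point to 10 mm above it. Clear of the plate all round for open fingers at this height. The point turns with the knob, and pressed it moves 4 mm down and 2 mm out from the plate.
- foot_press (a joint): Tilt of the knob's side down against the foot's spring, in rad: 0 = up, 0.019 = on its stop, 4 mm lower at the knob; beyond 0.015 counts as pressed. The spring takes 4 N at the knob to start, 8 N at the stop; press 12 to 20 N. The knob turns with 0.08 N m, clockwise from above raises its side, 10 mm a turn; 1 to 2.4 rad are needed in all. Let go, it springs up and keeps its angle.

How it is judged:
By the outcome, as a careful person would: the job done as asked, in the order asked, and still so for the second after the job is handed in, while the arm keeps its last pose, push and grip.
It also fails if it takes over 72 s, if anything falls off the work surface, if the arm or the gripper's body presses on something with over 40 N, if the wrist force passes 120 N, or if a joint passes its speed limit or range.

### The arm

A 7-joint arm with a two-finger parallel gripper is mounted at the origin on a cart in front of the work surface, level with it; the furniture and walls round the work are solid. World frame = base frame: x ahead of the robot, y to its left, z up, the work surface at z = 0. Lengths are in m, angles in rad, forces in N, time in s.
With the tool pointing down it reaches from about 0.4 to 0.85 m from the base axis. Payload 4.5 kg.
Tool frame: the origin (TCP) lies midway between the tips of the shut fingers; the grasp point (between the pads) lies 19 mm behind it (ctrl.hold_point_z is the distance from the TCP to the grasp point, in m); z points along the fingers, y is the line along which they close (so a half turn about z gives the same grasp; the last joint's range is limited). The gripper opens to 85 mm and grips with 20 to 120 N. Pads are 22 mm wide; open, the fingers measure 114 mm over their backs; the gripper's body (76 mm by 85 mm) begins 54 mm behind the grasp point. The pads swing forward as they close: fully open they stand 13 mm farther back than shut.
Start: joints at [-1.276, 0.689, -0.195, 1.565, 0.157, 0.902, -0.215], TCP at [0.161, 0.604, 0.231] pointing down, gripper open.
Joint ranges: [-3.01, 3.01], [-0.46, 2.08], [-1.47, 1.51], [0.13, 2.56], [-1, 4.14], [0.04, 2.09], [-2.66, 2.66]. Speed limits (rad/s): [2.57, 2.57, 3.14, 3.14, 3.14, 3.14, 3.14].

### API

Orientations are given as a rotation vector (axis times angle).
In Python, from bench import ctrl gives the robot as it stands.
- The arm moves only by the shell command python3 drive.py 'ROWS' [FORCE]. ROWS is one flat JSON list of numbers that holds 1 to 5 rows one after another, with no inner brackets; each row has 7 numbers: dx, dy, dz in parts of the range, where 1.0 means 750 mm, then a rotation vector rx, ry, rz in a scale on which 1.0 is 180 degrees, then the opening from 0.0 (shut) to 1.0 (fully open); each row is the pose to reach, as a shift and turn from the pose commanded when the command began, along the tool's axes at that moment; what a row does not reach only later rows make up. A row lasts 1/8 s, in which the tool goes at most 0.0625 m and 0.188 rad, less where a joint would pass 70% of its speed; a pose out of reach is approached as far as the arm can. The fingers move at their own pace and stop on an object; FORCE is the grip in N (left out, the last holds). Time passes only in rows, so rows that do not move let the fingers close. It prints the time, the measured TCP pose, the force, the opening and the grip force at its end. Shift and turn numbers lie between -1 and 1, and a call with a number outside is refused. Input that does not fit is refused with a message, and nothing moves.
- ctrl.read_state(): the state, without advancing time (a new reading comes with each control period).
- ctrl.grab_frame(name): name is "scene" or "top"; returns the picture (420x560x3 uint8, red, green, blue); there is no depth.
- ctrl.get_calibration(name): a dict with "K" (3x3 intrinsics, pixels), "eye" and "attitude" of the camera in the world. Camera axes: x right, y up, looking along -z (the intrinsics and any distortion apply to the point x, -y, -z); pixel columns grow to the right and rows downward; lengths in m; the calibration is good to about 2 mm. A picture is of the moment at which its call begins. get_calibration takes no time and is no camera call.
- ctrl.hand_in(): hands the job in; it is judged then, once.
The state is a dict: "time_s": time; "joints": joint angles; "joint_velocities": joint speeds; "joint_torque": joint torques, N m; "eef_pos": TCP position; "tcp_rot": TCP orientation; "force": force on the tool from outside, world axes, zero at the start; "wrist_torque": the same for the moment, N m; "gripper_width": opening from 0.0 (shut) to 1.0 (fully open); "gripper_force": force on a finger pad.
Only numpy, scipy, OpenCV 4.12 (cv2) and the standard library are available. Lean on these libraries where they do the work, as an engineer would, in place of code of your own. Each camera call takes 0.05 s, during which the arm holds its last target. There are 200 camera calls.

## Working session

There is one attempt and no reset: what is moved stays moved. The work goes in short steps, Python scripts to look and compute and a shell command to move; the robot and the scene stay as the last step left them, time stands still between calls to the robot, and variables do not carry over. Pictures are saved under pics/ and viewed, at most 10 in all, crops included, and the job is handed in when it is done.

```bash
ls; mkdir -p pics; python3 - <<'E'
from bench import ctrl
import cv2,numpy as np
for n in("scene","top"):
    f=ctrl.grab_frame(n); cv2.imwrite(f"pics/{n}0.png",f[:,:,::-1])
    c=ctrl.get_calibration(n); print(n,c)
s=ctrl.read_state(); print({k:np.round(v,3) for k,v in s.items()}, ctrl.hold_point_z)
E
```

```text
bench.py
drive.py
pics
scene {'K': array([[483.86430564,   0.        , 281.3630496 ],
       [  0.        , 483.86430564, 206.46731337],
       [  0.        ,   0.        ,   1.        ]]), 'eye': array([ 0.05152261, -0.41095819,  1.01042869]), 'attitude': array([ 0.54355866, -0.27647734, -0.91505409])}
top {'K': array([[501.93467563,   0.        , 273.57914702],
       [  0.        , 501.93467563, 213.4405603 ],
       [  0.        ,   0.        ,   1.        ]]), 'eye': array([ 0.25581804, -0.09904767,  1.55005315]), 'attitude': array([ 0.18723192, -0.11927636, -1.55760049])}
{'time_s': np.float64(0.1), 'joints': array([-1.276,  0.69 , -0.195,  1.566,  0.157,  0.902, -0.215]), 'joint_velocities': array([-0.001, -0.004, -0.001, -0.002, -0.   , -0.001, -0.   ]), 'joint_torque': array([-3.0000e-03, -5.4060e+01, -1.2710e+00, -1.5898e+01,  9.0000e-03,
        4.0000e-03, -0.0000e+00]), 'eef_pos': array([0.161, 0.603, 0.231]), 'tcp_rot': array([-4.080e-01, -3.115e+00,  3.000e-03]), 'force': array([ 0.426,  0.081, -0.151]), 'wrist_torque': array([-0.036, -0.061, -0.041]), 'gripper_force': np.float64(0.0), 'gripper_width': np.float64(1.002)} 0.0187
```

View pics/scene0.png

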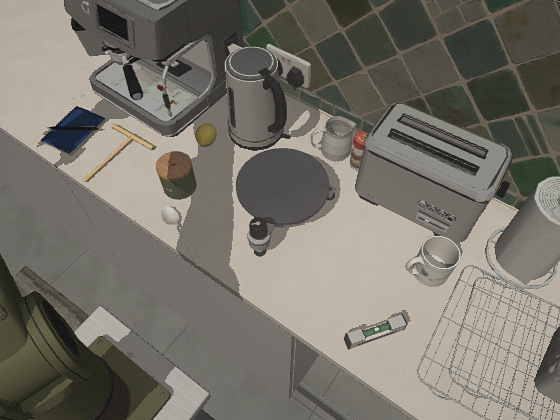

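View pics/top0.png

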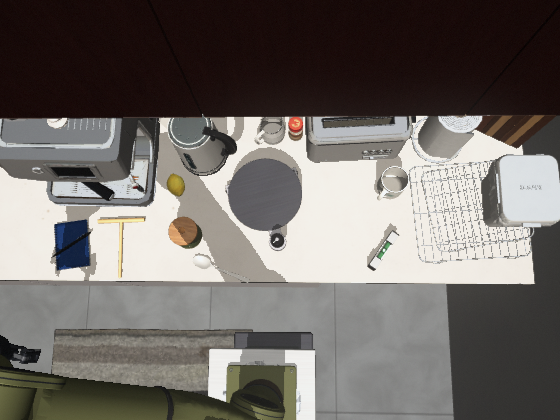

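The scene view shows the plate at about (283,186), the knob at (260,228) and the level at (377,330) with a green vial. In the top view they are at (265,193), (278,238) and (383,249). Next I'll mask and triangulate them.

```bash
cat > h.py <<'E'
import cv2,numpy as np
from bench import ctrl
from scipy.spatial.transform import Rotation as R
CAL={n:ctrl.get_calibration(n) for n in("scene","top")}
F=np.diag([1,-1,-1.])
def ray(n,uv):
    c=CAL[n]; d=R.from_rotvec(c["attitude"]).as_matrix()@F@np.linalg.inv(c["K"])@[uv[0],uv[1],1]
    return np.array(c["eye"]),d/np.linalg.norm(d)
def onz(n,uv,z):
    e,d=ray(n,uv); return e+d*(z-e[2])/d[2]
def tri(a,b):
    (e1,d1),(e2,d2)=ray("scene",a),ray("top",b)
    t=np.linalg.lstsq(np.c_[d1,-d2],e2-e1,rcond=None)[0]
    p,q=e1+t[0]*d1,e2+t[1]*d2; return (p+q)/2,np.linalg.norm(p-q)
def proj(n,p):
    c=CAL[n]; q=c["K"]@F@R.from_rotvec(c["attitude"]).as_matrix().T@(np.array(p)-c["eye"]); return q[:2]/q[2]
def grab(n,tag):
    f=ctrl.grab_frame(n)[:,:,::-1].copy(); cv2.imwrite(f"pics/{n}_{tag}.png",f); return f
def green(f,box):
    x0,y0,x1,y1=box; h=cv2.cvtColor(f[y0:y1,x0:x1],cv2.COLOR_BGR2HSV)
    m=cv2.inRange(h,(40,80,40),(90,255,255)); ys,xs=np.nonzero(m); return np.c_[xs+x0,ys+y0].astype(float)
E
python3 - <<'E'
from h import *
s=cv2.imread("pics/scene0.png");t=cv2.imread("pics/top0.png")
g={}
for n,f,b in(("scene",s,(335,300,420,355)),("top",t,(355,220,410,280))):
    p=green(f,b); g[n]=p; print(n,"green",len(p),p.mean(0),p.min(0),p.max(0))
print("vial",tri(g["scene"].mean(0),g["top"].mean(0)))
# plate: dark grey blob
for n,f,c in(("scene",s,(283,186)),("top",t,(265,193))):
    m=cv2.inRange(cv2.GaussianBlur(f,(3,3),0),(40,40,40),(95,95,95)); 
    m=cv2.morphologyEx(m,cv2.MORPH_OPEN,np.ones((9,9)))
    _,l=cv2.connectedComponents(m); mm=(l==l[c[1],c[0]]).astype(np.uint8)
    k=max(cv2.findContours(mm,0,1)[0],key=cv2.contourArea); e=cv2.fitEllipse(cv2.convexHull(k)); print(n,"plate",e,cv2.contourArea(k),f[c[1],c[0]])
    g[n+'p']=e[0]
print("plate",tri(g["scenep"],g["topp"]))
a=lambda f,x,y,w,h,k:cv2.resize(f[y:y+h,x:x+w],None,fx=k,fy=k,interpolation=cv2.INTER_CUBIC)
M=np.vstack([np.hstack([a(s,340,305,80,50,5),a(t,355,225,80,50,5)]),np.hstack([a(s,225,205,80,60,5),a(t,240,215,80,60,5)])])
cv2.imwrite("pics/m1.png",M);print(M.shape)
E
```

```text
scene green 8 [376.125 330.5  ] [365. 326.] [387. 334.]
top green 42 [383.61904762 249.80952381] [378. 242.] [389. 257.]
vial (array([ 0.44741128, -0.36709455,  0.02216373]), np.float64(0.002031343580990161))
scene plate ((282.3124694824219, 187.0946807861328), (77.9736328125, 93.005859375), 87.97814178466797) 5529.0 [78 77 81]
top plate ((261.50836181640625, 156.97113037109375), (604.6369018554688, 762.8176879882812), 18.217018127441406) 212817.0 [95 93 94]
plate (array([ 0.74738574,  0.04319744, -0.10807859]), np.float64(0.08329908837193842))
(550, 800, 3)
```

View pics/m1.png

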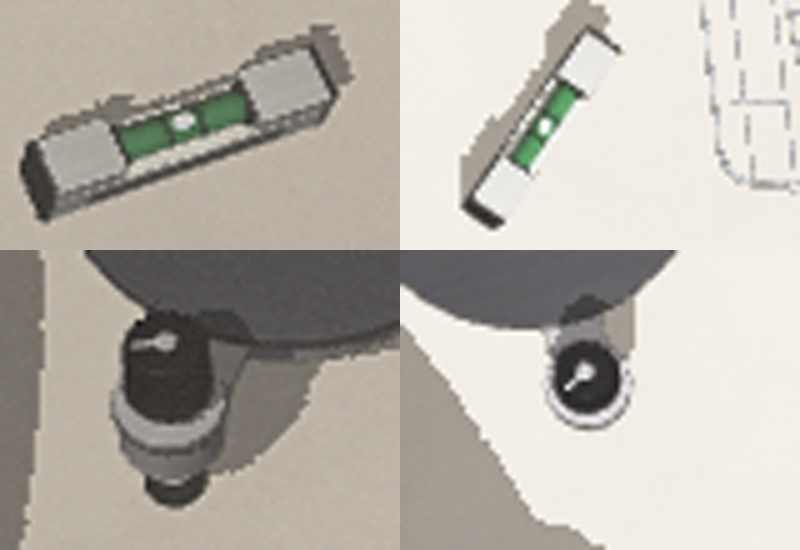

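The crops show the level with a green vial and its bubble near the middle: scene about (376.6,329.4), top (384,250). The black knob has a white pointer; its top is at scene (258,224) and top view (277,240). I'll refine the masks.

```bash
cat >> h.py <<'E'
def blob(m,seed):
    _,l=cv2.connectedComponents(m); k=(l==l[seed[1],seed[0]]).astype(np.uint8)
    return max(cv2.findContours(k,0,1)[0],key=cv2.contourArea)
def gmask(f,c,r=25):
    b=f.astype(int); m=((b[...,1]-b[...,2]>18)&(b[...,1]-b[...,0]>8)).astype(np.uint8)
    k=np.zeros_like(m); cv2.circle(k,c,r,1,-1); m=cv2.morphologyEx(m&k,cv2.MORPH_CLOSE,np.ones((5,5)))
    r=cv2.minAreaRect(cv2.findNonZero(m)); return r,m
E
python3 - <<'E'
from h import *
s=cv2.imread("pics/scene0.png");t=cv2.imread("pics/top0.png")
rs,_=gmask(s,(377,330));rt,_=gmask(t,(384,250)); print(rs,rt,"vial",tri(rs[0],rt[0]))
bx=cv2.boxPoints(rt); mid=lambda i,j:(bx[i%4]+bx[j%4])/2
prs=[(mid(i,i+1),mid(i+2,i+3)) for i in(0,1)]; a,b=max(prs,key=lambda q:np.linalg.norm(q[0]-q[1]))
d=onz("top",a,.034)-onz("top",b,.034); print("len",np.linalg.norm(d),"yaw",np.arctan2(d[1],d[0]))
# level bar by top-view: vial box mid
es={}
for n,f,c,kc in(("scene",s,(283,186),(258,224)),("top",t,(265,193),(277,240))):
    g=cv2.cvtColor(f,cv2.COLOR_BGR2GRAY); k=np.zeros_like(g); cv2.circle(k,c,60,255,-1)
    m=cv2.morphologyEx(cv2.inRange(g,45,112 if n=="top" else 95)&k,cv2.MORPH_OPEN,np.ones((5,5)))
    k2=blob(m,c); h=cv2.convexHull(k2)
    print(n,np.percentile(g[c[1]-20:c[1]+20,c[0]-20:c[0]+20],[1,50,99]),cv2.boundingRect(h))
    # rim: far from knob side, backproject on plate plane, fit circle
    pts=np.array([onz(n,p,.078)[:2] for p in h[:,0]+0.5*0]); (cx,r)=cv2.minEnclosingCircle(pts.astype(np.float32)); print(" minEnc",cx,r)
    A=np.c_[2*pts,np.ones(len(pts))];o=np.linalg.lstsq(A,(pts**2).sum(1),rcond=None)[0]; rr=np.sqrt(o[2]+o[0]**2+o[1]**2); print(" LS",o[:2],rr,np.abs(np.linalg.norm(pts-o[:2],axis=1)-rr).max())
    e=cv2.fitEllipse(h); es[n]=e[0]; print(" ell",e)
    k=np.zeros_like(g); cv2.circle(k,kc,14,255,-1); m=cv2.morphologyEx(cv2.inRange(g,0,45)&k,cv2.MORPH_CLOSE,np.ones((5,5))); kk=blob(m,(kc[0],kc[1]+3)); print(" knob",cv2.minEnclosingCircle(kk),cv2.boundingRect(kk),cv2.fitEllipse(kk))
    es[n+'k']=cv2.minEnclosingCircle(kk)[0]
print("plate",tri(es["scene"],es["top"]))
print("knob",tri((258,224),es["topk"]))
E
```

```text
((376.4131774902344, 329.6803894042969), (5.710342884063721, 24.965051651000977), 70.70995330810547) ((383.5769348144531, 249.88461303710938), (4.160251617431641, 18.027755737304688), 33.6900634765625) vial (array([ 0.4468873 , -0.36651185,  0.02724336]), np.float64(0.003117047028811593))
len 0.055256103578962164 yaw -0.6008344299683934
scene [74. 79. 83.] (236, 149, 94, 90)
 minEnc (0.58481365442276, -0.019002407789230347) 0.13696874678134918
 LS [ 0.59124537 -0.01486249] 0.12215804245134686 0.021852705743419618
 ell ((278.6104431152344, 192.41229248046875), (85.96732330322266, 102.08186340332031), 53.52571487426758)
 knob ((279.5, 209.5), 349.30010986328125) (0, 0, 560, 420) ((279.5, 209.5), (487.539794921875, 674.52783203125), 90.0)
top [ 91.  95. 100.] (229, 159, 73, 72)
 minEnc (0.6089372634887695, -0.007191391661763191) 0.11339323222637177
 LS [ 0.60803498 -0.00558198] 0.11124417848315354 0.0038619363736721035
 ell ((264.7508850097656, 194.09658813476562), (71.97830963134766, 73.41698455810547), 70.8613052368164)
 knob ((279.5, 209.5), 349.30010986328125) (0, 0, 560, 420) ((279.5, 209.5), (487.539794921875, 674.52783203125), 90.0)
plate (array([6.14087763e-01, 4.11797195e-04, 3.01431199e-02]), np.float64(0.010079334689442589))
knob (array([ 0.53849083, -0.02936187,  0.03075521]), np.float64(0.07202855129221558))
```

```bash
python3 - <<'E'
from h import *
s=cv2.imread("pics/scene0.png");t=cv2.imread("pics/top0.png"); es={}
for n,f,c,kc,lim,kl in(("scene",s,(283,186),(258,226),(70,95),58),("top",t,(265,193),(277,240),(80,112),70)):
    g=cv2.cvtColor(f,cv2.COLOR_BGR2GRAY); k=np.zeros_like(g); cv2.circle(k,c,55,255,-1)
    m=cv2.morphologyEx(cv2.inRange(cv2.medianBlur(g,3),*lim)&k,cv2.MORPH_OPEN,np.ones((11,11)))
    pts=blob(m,c)[:,0].astype(np.float32)
    pts=pts[np.linalg.norm(pts-kc,axis=1)>26]
    for _ in range(6):
        w=np.array([onz(n,p,.078)[:2] for p in pts]); o=np.linalg.lstsq(np.c_[2*w,np.ones(len(w))],(w**2).sum(1),rcond=None)[0]; rr=np.sqrt(o[2]+o[0]**2+o[1]**2)
        e=np.abs(np.linalg.norm(w-o[:2],axis=1)-rr); keep=e<max(2.0*np.median(e),.0015); 
        if keep.all():break
        pts=pts[keep]
    el=cv2.fitEllipse(pts); es[n]=el[0]; print(n,"plate",o[:2],rr,e.max(),len(pts),el)
    k=np.zeros_like(g); cv2.circle(k,kc,16,255,-1); m=cv2.inRange(g,0,kl)&k
    kk=max(cv2.findContours(m,0,1)[0],key=cv2.contourArea); print(" knob",cv2.minEnclosingCircle(kk),cv2.boundingRect(kk),cv2.minAreaRect(kk))
    es[n+'k']=cv2.minEnclosingCircle(kk)[0]
p,gp=tri(es["scene"],es["top"]); print("plate",p,gp)
for z in(.11,.117,.122): w=onz("top",es["topk"],z); print("knob top z",z,w,proj("scene",w))
E
```

```text
scene plate [ 0.6077613  -0.00952118] 0.11125424532986644 0.0014977572640112874 143 ((282.3944091796875, 186.0353546142578), (75.2045669555664, 93.23441314697266), 90.9011001586914)
 knob ((261.01080322265625, 227.18649291992188), 12.699216842651367) (250, 216, 24, 23) ((259.1000061035156, 227.80001831054688), (20.57182502746582, 21.913463592529297), 26.56505012512207)
top plate [ 0.60832268 -0.0053969 ] 0.10973114843072787 0.001462477521876046 132 ((264.6841125488281, 194.04275512695312), (70.7870101928711, 72.62774658203125), 76.50111389160156)
 knob ((276.6643981933594, 239.7739715576172), 6.806565284729004) (271, 233, 13, 14) ((277.0, 239.5), (13.0, 12.0), 90.0)
plate [ 0.6112995  -0.00562115  0.06249705] 0.002483632899516469
knob top z 0.11 [ 0.4630392  -0.04460085  0.11      ] [256.43101405 226.37030539]
knob top z 0.117 [ 0.46203192 -0.04486552  0.117     ] [256.10316092 225.07007632]
knob top z 0.122 [ 0.46131242 -0.04505456  0.122     ] [255.86652978 224.13162354]
```

```bash
cat >> h.py <<'E'
def delta(x,y,z,yawy):
    """tool-frame shift and turn from the present measured pose to TCP xyz, tool down, tool y at yawy (mod pi)"""
    s=ctrl.read_state(); r=R.from_rotvec(s["tcp_rot"]); out=[]
    for k in(0,np.pi):
        a=yawy+k; Y=np.array([np.cos(a),np.sin(a),0]);Z=np.array([0,0,-1.]);X=np.cross(Y,Z)
        out.append((r.inv()*R.from_matrix(np.c_[X,Y,Z])).as_rotvec())
    print("d",np.round(r.inv().apply(np.array([x,y,z])-s["eef_pos"]),4),"rot",np.round(out[0],3),"or",np.round(out[1],3))
E
python3 - <<'E'
from h import *
e=[((404.6,319),(396.4,232.8)),((348.4,339),(371,268.2))]
for z in(.036,):
    for i,n in enumerate(("scene","top")):
        a,b=[onz(n,p[i],z) for p in e]; d=a-b; print(n,a,b,"mid",(a+b)/2,"L",np.linalg.norm(d),"yaw",np.arctan2(d[1],d[0]))
print([tri(*p) for p in e])
print("vial on .036", onz("scene",(376.4,329.7),.036),onz("top",(383.6,249.9),.036))
print("knob tri",tri((258.4,223.5),(276.8,239.7)))
print("plate tri",tri(proj("scene",(.6078,-.0095,.078)),proj("top",(.6083,-.0054,.078))))
delta(.38,.42,.31,1.0)
E
```

```text
scene [ 0.49917916 -0.40440205  0.036     ] [ 0.3936599  -0.33146281  0.036     ] mid [ 0.44641953 -0.36793243  0.036     ] L 0.12827489136040346 yaw -0.6048232710406811
top [ 0.49697097 -0.40375139  0.036     ] [ 0.38955755 -0.32477494  0.036     ] mid [ 0.44326426 -0.36426316  0.036     ] L 0.13332262314557122 yaw -0.6339985540578665
[(array([ 0.49689168, -0.40373721,  0.03972102]), np.float64(0.0017364828272182422)), (array([ 0.3924746 , -0.3283386 ,  0.03167663]), np.float64(0.007622692462567905))]
vial on .036 [ 0.44437757 -0.36807957  0.036     ] [ 0.44476569 -0.36379319  0.036     ]
knob tri (array([ 0.46341981, -0.04715932,  0.12266257]), np.float64(0.005200389727234306))
plate tri (array([ 0.61082511, -0.00582188,  0.07129439]), np.float64(0.002481361714018339))
d [-0.2588 -0.1208 -0.0792] rot [-0.002  0.     0.31 ] or [-1.000e-03 -2.000e-03 -2.832e+00]
```

The rows are not in the units I measure in: shifts go in shares of 750 mm and turns go in shares of 180 degrees. I convert before sending: -0.26 m is -0.3467, -0.208 m is -0.2773, 0.3 rad is 0.0955.

```bash
python3 drive.py '[-0.0693, -0.032, -0.0213, 0, 0, 0.0191, 1, -0.1387, -0.064, -0.0427, 0, 0, 0.0382, 1, -0.208, -0.096, -0.064, 0, 0, 0.0573, 1, -0.2773, -0.128, -0.0853, 0, 0, 0.0764, 1, -0.3467, -0.16, -0.1067, 0, 0, 0.0955, 1]' 60; python3 -c "
from h import *
delta(.52,.15,.31,.956);print(np.round(ctrl.read_state()['joints'],2))"
```

```text
time_s: 0.72
eef_pos: [0.3825, 0.4193, 0.3115]
tcp_rot: [-0.872, -3.018, 0.001]
force: [-0.7, -0.0, 0.1]
gripper_width: 1.002
gripper_force: 0.0
d [-0.26   -0.1545  0.0016] rot [-0.001 -0.     0.052] or [ 0.000e+00 -1.000e-03 -3.089e+00]
[-0.83  0.52 -0.14  1.64  0.08  0.99  0.01]
```

In the tool's units: -0.26 m is -0.3467, -0.208 m is -0.2773, 0.01 rad is 0.0032.

```bash
python3 drive.py '[-0.0693, -0.0413, 0, 0, 0, 0, 1, -0.1387, -0.0827, 0, 0, 0, 0.0032, 1, -0.208, -0.124, 0, 0, 0, 0.0064, 1, -0.2773, -0.1653, 0, 0, 0, 0.0095, 1, -0.3467, -0.2067, 0, 0, 0, 0.0159, 1]'; python3 -c "
from h import *
delta(.51,-.15,.27,.956);print(np.round(ctrl.read_state()['joints'],2))"
```

```text
time_s: 1.35
eef_pos: [0.5196, 0.1495, 0.3111]
tcp_rot: [-0.945, -2.996, 0.0]
force: [1.4, 0.4, -0.4]
gripper_width: 1.004
gripper_force: 0.0
d [-0.164  -0.2508  0.0411] rot [-0.    -0.     0.004] or [ 1.000e-03 -0.000e+00 -3.138e+00]
[-0.29  0.48 -0.12  1.72  0.07  0.95  0.53]
```

In the tool's units: -0.25 m is -0.3333, -0.2 m is -0.2667.

```bash
python3 drive.py '[-0.044, -0.0667, 0.0107, 0, 0, 0, 1, -0.088, -0.1333, 0.0213, 0, 0, 0, 1, -0.1307, -0.2, 0.032, 0, 0, 0, 1, -0.1747, -0.2667, 0.0427, 0, 0, 0, 1, -0.2187, -0.3333, 0.0533, 0, 0, 0, 1]'; python3 -c "
from h import *
delta(.4446,-.366,.10,.956);print(np.round(ctrl.read_state()['joints'],2))"
```

```text
time_s: 1.98
eef_pos: [0.5097, -0.1493, 0.2708]
tcp_rot: [-0.944, -2.996, -0.0]
force: [0.9, 1.3, -0.1]
gripper_width: 0.999
gripper_force: 0.0
d [-0.071  -0.2149  0.1708] rot [ 0.    -0.     0.004] or [ 1.000e-03  0.000e+00 -3.137e+00]
[ 0.27  0.51 -0.11  1.8   0.07  0.83  1.09]
```

In the tool's units: -0.215 m is -0.2867, -0.172 m is -0.2293.

```bash
python3 drive.py '[-0.0187, -0.0573, 0.0453, 0, 0, 0, 1, -0.0373, -0.1147, 0.0907, 0, 0, 0, 1, -0.0573, -0.172, 0.136, 0, 0, 0, 1, -0.076, -0.2293, 0.1813, 0, 0, 0, 1, -0.0947, -0.2867, 0.228, 0, 0, 0, 1]';python3 drive.py '[0, 0, 0, 0, 0, 0, 1, 0, 0, 0, 0, 0, 0, 1]'; python3 - <<'E'
from h import *
delta(.4446,-.366,.004,.956)
s=grab("scene","g1");t=grab("top","g1")
a=lambda f,x,y,w,h,k:cv2.resize(f[y:y+h,x:x+w],None,fx=k,fy=k,interpolation=cv2.INTER_CUBIC)
cv2.imwrite("pics/m2.png",np.hstack([a(s,310,240,130,120,3),a(t,320,190,130,120,3)]))
print(proj("scene",ctrl.read_state()["eef_pos"]),proj("top",ctrl.read_state()["eef_pos"]),ctrl.read_state()["joints"].round(2))
E
```

```text
time_s: 2.6
eef_pos: [0.4445, -0.3655, 0.0989]
tcp_rot: [0.944, 2.996, 0.001]
force: [0.4, 0.3, -0.3]
gripper_width: 0.998
gripper_force: 0.0
time_s: 2.85
eef_pos: [0.4453, -0.3635, 0.1]
tcp_rot: [-0.944, -2.996, -0.002]
force: [0.6, 0.2, 0.2]
gripper_width: 0.998
gripper_force: 0.0
d [-0.0009 -0.0025  0.096 ] rot [ 0.001 -0.001  0.004] or [ 1.000e-03  2.000e-03 -3.137e+00]
[379.98371846 316.01537604] [387.14757073 246.55517166] [ 0.67  0.81 -0.11  1.83  0.16  0.51  1.42]
```

View pics/m2.png

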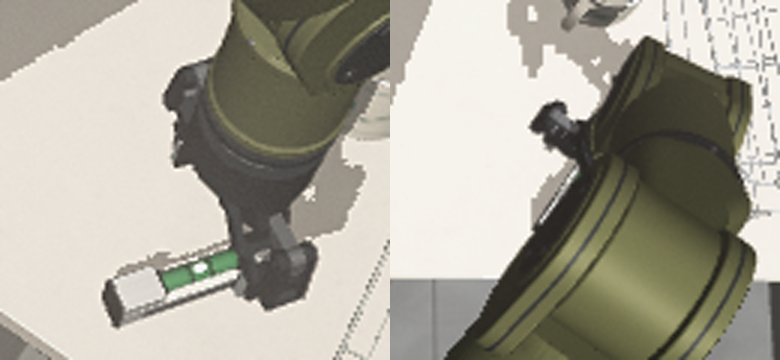

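The scene crop shows the fingers near the right half of the level at crop (285,265) and (240,240). The TCP projects to crop (210,228), so I'll check whether this is perspective or a real offset.

```bash
python3 - <<'E'
from h import *
s=ctrl.read_state(); r=R.from_rotvec(s["tcp_rot"]); f=cv2.imread("pics/scene_g1.png"); 
im=f[200:360,300:460]; im=cv2.resize(im,None,fx=4,fy=3.75,interpolation=cv2.INTER_CUBIC)
for p,c in(((0,0,0),(0,0,255)),((0,.05,-.013),(255,0,0)),((0,-.05,-.013),(255,0,0)),((0,0,-.073),(0,255,255)),((0,.0425,-.073),(255,255,0)),((0,-.0425,-.073),(255,255,0))):
    q=proj("scene",s["eef_pos"]+r.apply(p)); print(p,q)
    cv2.circle(im,(int((q[0]-300)*4),int((q[1]-200)*3.75)),5,c,-1)
cv2.imwrite("pics/m3.png",im)
E
```

```text
(0, 0, 0) [379.98371846 316.01537604]
(0, 0.05, -0.013) [370.17333487 290.9477953 ]
(0, -0.05, -0.013) [392.68076937 337.49152221]
(0, 0, -0.073) [386.68531378 301.52029969]
(0, 0.0425, -0.073) [376.69993727 281.44634743]
(0, -0.0425, -0.073) [397.18287579 322.6239164 ]
```

View pics/m3.png

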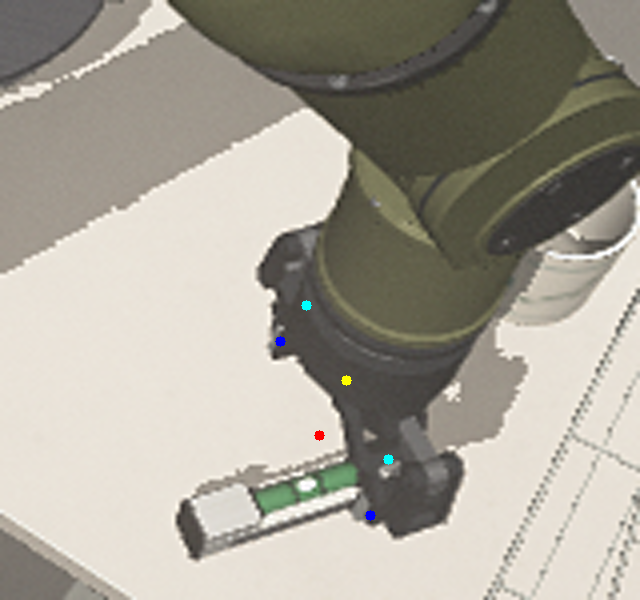

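The markers fall on the two fingertips at (280,345) and (375,515), so the gripper is centred over the level. Descending now.

In the tool's units: 0.096 m is 0.128, 0.085 m is 0.1133.

```bash
python3 drive.py '[0, -0.0013, 0.06, 0, 0, 0, 1, 0, -0.0013, 0.1133, 0, 0, 0, 1, 0, -0.0013, 0.128, 0, 0, 0, 1, 0, -0.0013, 0.128, 0, 0, 0, 1]'; python3 drive.py '[0, 0, 0, 0, 0, 0, 0.2, 0, 0, 0, 0, 0, 0, 0.1, 0, 0, 0, 0, 0, 0, 0.0, 0, 0, 0, 0, 0, 0, 0, 0, 0, 0, 0, 0, 0, 0]' 60; python3 -c "
from h import *
print(ctrl.read_state()['wrist_torque'])"
```

```text
time_s: 3.45
eef_pos: [0.4452, -0.3645, 0.0048]
tcp_rot: [0.942, 2.997, 0.001]
force: [0.1, 0.4, 0.5]
gripper_width: 0.995
gripper_force: 0.0
time_s: 4.08
eef_pos: [0.4447, -0.3656, 0.0051]
tcp_rot: [0.945, 2.995, -0.001]
force: [-1.6, -0.2, 6.3]
gripper_width: 0.265
gripper_force: 60.0
[0.06048838 0.13825496 0.0046822 ]
```

In the tool's units: -0.16 m is -0.2133, -0.12 m is -0.16.

```bash
python3 drive.py '[0, 0, -0.0267, 0, 0, 0, 0, 0, 0, -0.0933, 0, 0, 0, 0, 0, 0, -0.16, 0, 0, 0, 0, 0, 0, -0.2133, 0, 0, 0, 0, 0, 0, -0.2133, 0, 0, 0, 0]'; python3 -c "
from h import *
print(onz('top',(200,145),.2));delta(.53,-.18,.16,1.4);delta(.608,-.0075,.12,1.835)"
```

```text
time_s: 4.7
eef_pos: [0.4461, -0.3665, 0.1683]
tcp_rot: [0.943, 2.989, -0.004]
force: [-1.2, -1.0, -2.4]
gripper_width: 0.261
gripper_force: 59.4
[0.72035107 0.17264013 0.2       ]
d [0.0384 0.2009 0.008 ] rot [-0.002  0.007 -0.44 ] or [1.000e-02 2.000e-03 2.701e+00]
d [0.0738 0.3869 0.0477] rot [-0.003  0.007 -0.875] or [0.008 0.004 2.266]
```

In the tool's units: 0.2 m is 0.2667, 0.08 m is 0.1067, -0.44 rad is -0.1401.

```bash
python3 drive.py '[0.0107, 0.0533, 0, 0, 0, -0.0286, 0, 0.02, 0.1067, 0, 0, 0, -0.0573, 0, 0.0307, 0.16, 0, 0, 0, -0.0859, 0, 0.0413, 0.2133, 0, 0, 0, -0.1146, 0, 0.0507, 0.2667, 0, 0, 0, -0.1401, 0]'; python3 -c "
from h import *
delta(.608,-.0075,.12,1.835)"
```

```text
time_s: 5.32
eef_pos: [0.5272, -0.178, 0.1634]
tcp_rot: [-0.263, -3.128, -0.001]
force: [1.1, 0.0, -2.2]
gripper_width: 0.26
gripper_force: 59.4
d [-0.0513  0.1816  0.0433] rot [ 0.001 -0.003 -0.432] or [-3.000e-03 -1.000e-03  2.709e+00]
```

In the tool's units: 0.182 m is 0.2427, 0.146 m is 0.1947, -0.432 rad is -0.1375.

```bash
python3 drive.py '[-0.0133, 0.0493, 0, 0, 0, -0.0286, 0, -0.028, 0.0987, 0, 0, 0, -0.0573, 0, -0.0413, 0.1467, 0.0133, 0, 0, -0.0859, 0, -0.0547, 0.1947, 0.0333, 0, 0, -0.1146, 0, -0.068, 0.2427, 0.0573, 0, 0, -0.1375, 0]';python3 drive.py '[0, 0, 0, 0, 0, 0, 0, 0, 0, 0, 0, 0, 0, 0]'; python3 - <<'E'
from h import *
delta(.608,-.0075,.085,1.835)
s=grab("scene","p1");t=grab("top","p1")
a=lambda f,x,y,w,h,k:cv2.resize(f[y:y+h,x:x+w],None,fx=k,fy=k,interpolation=cv2.INTER_CUBIC)
cv2.imwrite("pics/m4.png",np.hstack([a(s,215,120,130,140,3),a(t,200,130,130,140,3)]))
print(ctrl.read_state()["joints"].round(2),ctrl.read_state()["force"])
E
```

```text
time_s: 5.95
eef_pos: [0.6087, -0.0079, 0.1201]
tcp_rot: [0.413, -3.112, 0.0]
force: [0.4, -0.8, -1.9]
gripper_width: 0.266
gripper_force: 59.4
time_s: 6.2
eef_pos: [0.608, -0.0097, 0.1204]
tcp_rot: [0.408, -3.112, 0.001]
force: [0.5, -0.9, -2.8]
gripper_width: 0.259
gripper_force: 59.5
d [-0.0007  0.0022  0.0354] rot [-0.    -0.003 -0.003] or [-4.000e-03  1.000e-03  3.138e+00]
[ 0.1   0.82 -0.28  1.71  0.34  0.67  1.46] [ 0.44540458 -0.01750748 -1.92302095]
```

View pics/m4.png

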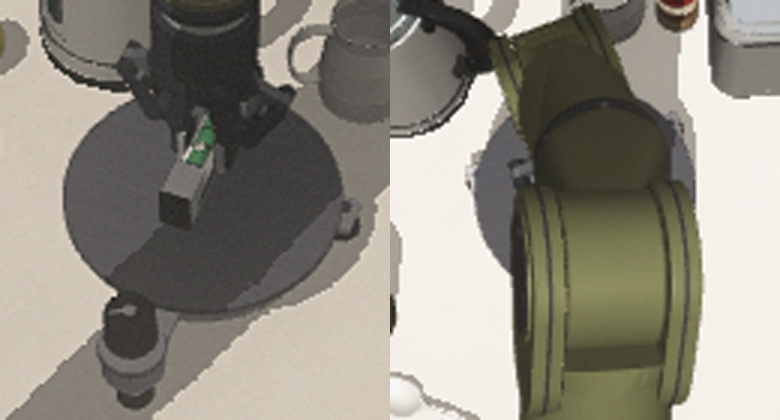

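The level is held upright over the plate centre, pointing at the knob. I'll lower it until it touches.

In the tool's units: 0.034 m is 0.0453, 0.033 m is 0.044.

```bash
python3 drive.py '[0, 0.0027, 0.016, 0, 0, 0, 0, 0, 0.0027, 0.032, 0, 0, 0, 0, 0, 0.0027, 0.044, 0, 0, 0, 0, 0, 0.0027, 0.0453, 0, 0, 0, 0, 0, 0.0027, 0.0453, 0, 0, 0, 0]'; python3 drive.py '[0, 0, 0.0013, 0, 0, 0, 0, 0, 0, 0.0013, 0, 0, 0, 0]'
```

```text
time_s: 6.92
eef_pos: [0.6088, -0.0068, 0.0872]
tcp_rot: [-0.409, 3.115, 0.0]
force: [0.3, 0.8, -2.3]
gripper_width: 0.262
gripper_force: 59.4
time_s: 7.18
eef_pos: [0.6088, -0.0069, 0.0865]
tcp_rot: [-0.409, 3.114, 0.0]
force: [0.3, 0.2, -1.5]
gripper_width: 0.266
gripper_force: 59.4
```

In the tool's units: 0.001 m is 0.0013.

```bash
python3 drive.py '[0, 0, 0.0013, 0, 0, 0, 0, 0, 0, 0.0013, 0, 0, 0, 0]'
```

```text
time_s: 7.42
eef_pos: [0.6086, -0.0069, 0.0853]
tcp_rot: [0.409, -3.115, -0.0]
force: [0.1, 0.1, -1.9]
gripper_width: 0.263
gripper_force: 59.4
```

In the tool's units: 0.002 m is 0.0027, 0.001 m is 0.0013.

```bash
python3 drive.py '[0, 0, 0.0013, 0, 0, 0, 0, 0, 0, 0.0013, 0, 0, 0, 0, 0, 0, 0.0027, 0, 0, 0, 0, 0, 0, 0.0027, 0, 0, 0, 0]'
```

```text
time_s: 7.92
eef_pos: [0.6088, -0.0069, 0.0835]
tcp_rot: [-0.409, 3.115, -0.0]
force: [0.5, -0.7, 0.2]
gripper_width: 0.263
gripper_force: 59.9
```

In the tool's units: 0.0007 m is 0.0009.

```bash
python3 drive.py '[0, 0, 0.0009, 0, 0, 0, 0, 0, 0, 0.0009, 0, 0, 0, 0.35, 0, 0, 0.0009, 0, 0, 0, 0.5, 0, 0, 0.0009, 0, 0, 0, 0.7, 0, 0, 0.0009, 0, 0, 0, 0.8]'; python3 drive.py '[0, 0, 0, 0, 0, 0, 1, 0, 0, -0.04, 0, 0, 0, 1, 0, 0, -0.1067, 0, 0, 0, 1, 0, 0, -0.1733, 0, 0, 0, 1, 0, 0, -0.1733, 0, 0, 0, 1]'; python3 -c "
from h import *
print(ctrl.read_state()['joints'].round(2))
delta(.463,-.047,.2,1.835)"
```

```text
time_s: 8.55
eef_pos: [0.6087, -0.0069, 0.0825]
tcp_rot: [-0.409, 3.115, 0.0]
force: [-0.6, -0.1, 0.1]
gripper_width: 0.798
gripper_force: 0.0
time_s: 9.18
eef_pos: [0.6116, -0.0064, 0.2169]
tcp_rot: [-0.407, 3.106, -0.0]
force: [-0.1, 0.4, -0.9]
gripper_width: 1.001
gripper_force: 0.0
[ 0.12  0.69 -0.33  1.63  0.28  0.86  1.51]
d [ 0.1542 -0.0009  0.0155] rot [-0.001  0.009 -0.003] or [1.400e-02 2.000e-03 3.138e+00]
```

In the tool's units: 0.154 m is 0.2053, 0.093 m is 0.124, -0.9 rad is -0.2865.

```bash
python3 drive.py '[0.0413, 0, 0.004, 0, 0, -0.0573, 1, 0.0827, 0, 0.008, 0, 0, -0.1146, 1, 0.124, 0, 0.012, 0, 0, -0.1719, 1, 0.1653, 0, 0.016, 0, 0, -0.2292, 1, 0.2053, 0, 0.02, 0, 0, -0.2865, 1]'; python3 drive.py '[0, 0, 0, 0, 0, -0.0573, 1, 0, 0, 0, 0, 0, -0.1146, 1, 0, 0, 0, 0, 0, -0.1719, 1, 0, 0, 0, 0, 0, -0.2292, 1, 0, 0, 0, 0, 0, -0.2865, 1]'; python3 drive.py '[0, 0, 0, 0, 0, -0.0573, 1, 0, 0, 0, 0, 0, -0.1146, 1, 0, 0, 0, 0, 0, -0.1719, 1, 0, 0, 0, 0, 0, -0.2292, 1, 0, 0, 0, 0, 0, -0.2865, 1]';python3 drive.py '[0, 0, 0, 0, 0, -0.0573, 1, 0, 0, 0, 0, 0, -0.1146, 1, 0, 0, 0, 0, 0, -0.1401, 1]'; python3 - <<'E'
from h import *
delta(.463,-.047,.2,1.835)
s=grab("scene","k1");t=grab("top","k1")
a=lambda f,x,y,w,h,k:cv2.resize(f[y:y+h,x:x+w],None,fx=k,fy=k,interpolation=cv2.INTER_CUBIC)
cv2.imwrite("pics/m5.png",np.hstack([a(s,225,130,100,120,4),a(t,215,130,100,120,4)]))
print(ctrl.read_state()["joints"].round(2))
E
```

```text
time_s: 9.8
eef_pos: [0.4582, -0.047, 0.1968]
tcp_rot: [1.73, -2.621, -0.002]
force: [-0.4, -0.2, -0.8]
gripper_width: 1.004
gripper_force: 0.0
time_s: 10.42
eef_pos: [0.4593, -0.047, 0.1973]
tcp_rot: [2.696, -1.608, 0.002]
force: [0.1, 0.6, -2.7]
gripper_width: 1.001
gripper_force: 0.0
time_s: 11.05
eef_pos: [0.3983, 0.0038, 0.1412]
tcp_rot: [3.063, -0.518, 0.168]
force: [-0.4, 0.2, -0.6]
gripper_width: 1.001
gripper_force: 0.0
time_s: 11.42
eef_pos: [0.3564, 0.0316, 0.1136]
tcp_rot: [3.058, 0.108, 0.228]
force: [3.1, 1.2, 0.3]
gripper_width: 1.002
gripper_force: 0.0
d [ 0.1118  0.0919 -0.0638] rot [-0.204 -0.137  2.938] or [ 0.093 -0.138 -0.193]
[ 0.39  1.06 -1.47  2.56  1.45  1.23  2.65]
```

View pics/m5.png

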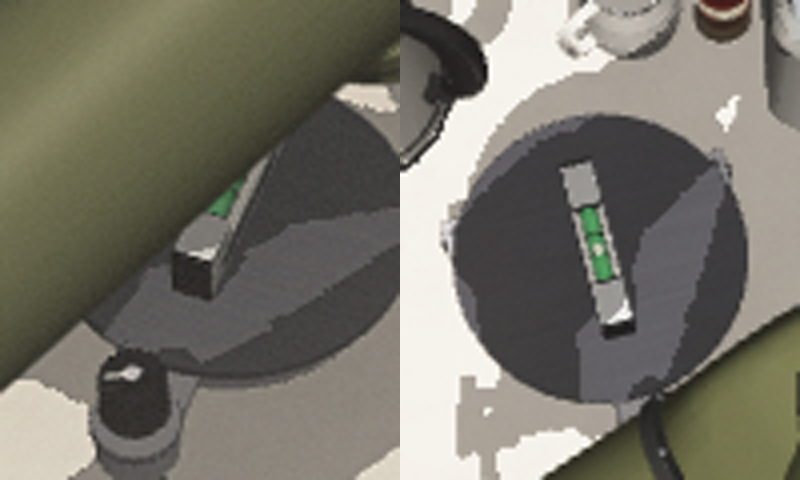

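The crop shows the level lying well on the plate, pointing at the knob. However, −rz drove joint 7 to its limit and bent the arm, so I'll turn back the other way while lifting.

In the tool's units: -0.06 m is -0.08, -0.03 m is -0.04, 0.4 rad is 0.1273.

```bash
python3 drive.py '[0, 0, -0.04, 0, 0, 0.0318, 1, 0, 0, -0.08, 0, 0, 0.0637, 1, 0, 0, -0.08, 0, 0, 0.0955, 1, 0, 0, -0.08, 0, 0, 0.1273, 1]'; python3 -c "
from h import *
print(ctrl.read_state()['joints'].round(2))
delta(.463,-.047,.2,1.835)"
```

```text
time_s: 12.02
eef_pos: [0.348, 0.0343, 0.1739]
tcp_rot: [3.045, -0.519, 0.252]
force: [-0.4, 0.3, 0.4]
gripper_width: 1.0
gripper_force: 0.0
[ 0.44  0.83 -1.45  2.51  1.29  1.05  2.41]
d [ 0.1379  0.0388 -0.0026] rot [-0.207 -0.085  2.532] or [ 0.065 -0.158 -0.6  ]
```

```bash
python3 -c "
from h import *
delta(.45,-.047,.21,3.565);delta(.45,-.047,.21,1.835+2.2)"
```

```text
d [ 0.1275  0.0433 -0.0144] rot [-0.054 -0.165  0.808] or [ 0.203 -0.067 -2.325]
d [ 0.1275  0.0433 -0.0144] rot [-0.014 -0.169  0.339] or [ 0.239 -0.02  -2.793]
```

In the tool's units: 0.127 m is 0.1693, 0.1 m is 0.1333, 0.808 rad is 0.2572.

```bash
python3 drive.py '[0.0333, 0.012, -0.0133, -0.0032, -0.0095, 0.0509, 1, 0.0667, 0.0227, -0.016, -0.0064, -0.0207, 0.1019, 1, 0.1, 0.0347, -0.0173, -0.0095, -0.0318, 0.1528, 1, 0.1333, 0.0453, -0.0187, -0.0127, -0.0414, 0.2037, 1, 0.1693, 0.0573, -0.0187, -0.0172, -0.0525, 0.2572, 1]'; python3 -c "
from h import *
print(ctrl.read_state()['joints'].round(2))
delta(.463,-.047,.2,1.835+.87);delta(.463,-.047,.2,1.835)"
```

```text
time_s: 12.65
eef_pos: [0.4503, -0.0465, 0.2091]
tcp_rot: [2.637, -1.708, -0.005]
force: [0.5, 0.3, 0.4]
gripper_width: 1.002
gripper_force: 0.0
[ 0.75  0.85 -1.35  2.06  0.96  1.1   2.49]
d [ 0.0057 -0.0114  0.009 ] rot [0.003 0.002 0.858] or [-2.000e-03  3.000e-03 -2.283e+00]
d [ 0.0057 -0.0114  0.009 ] rot [0.003 0.    1.728] or [-0.     0.003 -1.413]
```

In the tool's units: -0.011 m is -0.0147, -0.009 m is -0.012, 0.86 rad is 0.2737.

```bash
python3 drive.py '[0.0013, -0.0027, 0, 0, 0, 0.0573, 1, 0.0027, -0.0053, 0, 0, 0, 0.1146, 1, 0.004, -0.008, 0, 0, 0, 0.1719, 1, 0.0053, -0.012, 0.0053, 0, 0, 0.2292, 1, 0.008, -0.0147, 0.012, 0, 0, 0.2737, 1]';python3 drive.py '[0, 0, 0, 0, 0, 0.0573, 1, 0, 0, 0, 0, 0, 0.1146, 1, 0, 0, 0, 0, 0, 0.1719, 1, 0, 0, 0, 0, 0, 0.2292, 1, 0, 0, 0, 0, 0, 0.2769, 1]'; python3 drive.py '[0, 0, 0, 0, 0, 0, 1, 0, 0, 0, 0, 0, 0, 1]'; python3 - <<'E'
from h import *
print(ctrl.read_state()['joints'].round(2))
delta(.463,-.047,.2,1.835)
s=grab("scene","k2");t=grab("top","k2")
print(proj("top",(.608,-.0075,.114)),proj("scene",(.608,-.0075,.114)))
a=lambda f,x,y,w,h,k:cv2.resize(f[y:y+h,x:x+w],None,fx=k,fy=k,interpolation=cv2.INTER_CUBIC)
cv2.imwrite("pics/m6.png",np.hstack([a(s,225,130,100,120,4),a(t,215,130,100,120,4)]))
E
```

```text
time_s: 13.28
eef_pos: [0.4623, -0.0468, 0.1998]
tcp_rot: [1.685, -2.65, -0.002]
force: [-0.3, -0.4, -0.1]
gripper_width: 1.0
gripper_force: 0.0
time_s: 13.9
eef_pos: [0.4621, -0.0468, 0.1999]
tcp_rot: [0.411, -3.113, -0.001]
force: [-0.9, 0.1, 0.2]
gripper_width: 1.003
gripper_force: 0.0
time_s: 14.15
eef_pos: [0.4625, -0.0463, 0.2]
tcp_rot: [0.424, -3.111, -0.001]
force: [0.4, 0.1, -0.4]
gripper_width: 0.996
gripper_force: 0.0
[ 0.56  0.67 -0.91  2.05  0.76  0.8   1.03]
d [-0.0003 -0.0008 -0.    ] rot [ 0.001 -0.001  0.007] or [ 2.000e-03  2.000e-03 -3.135e+00]
[264.55312098 190.77440599] [281.72229739 174.41746457]
```

View pics/m6.png

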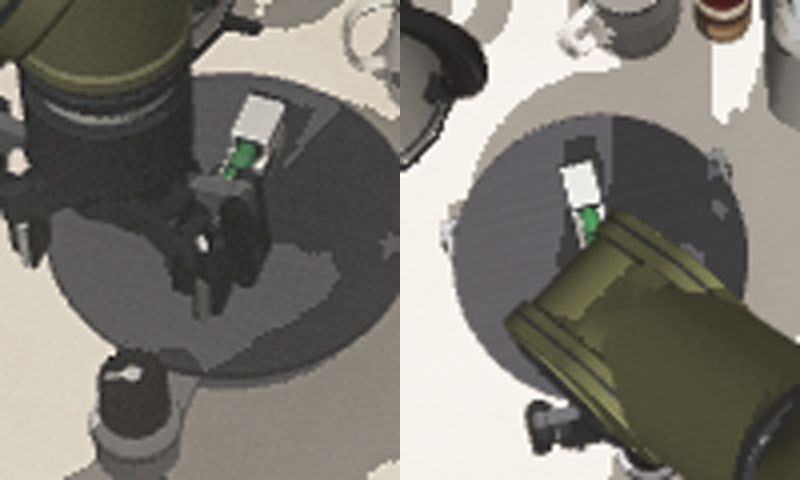

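The level lies on the plate with its middle partly hidden by the fingers in the scene view; lowering should clear it. Descending to the knob.

In the tool's units: 0.104 m is 0.1387, 0.08 m is 0.1067.

```bash
python3 drive.py '[0, -0.0013, 0.0533, 0, 0, 0, 1, 0, -0.0013, 0.1067, 0, 0, 0, 1, 0, -0.0013, 0.1333, 0, 0, 0, 1, 0, -0.0013, 0.1387, 0, 0, 0, 1, 0, -0.0013, 0.1387, 0, 0, 0, 1]'; python3 drive.py '[0, 0, 0, 0, 0, 0, 0.5, 0, 0, 0, 0, 0, 0, 0.3, 0, 0, 0, 0, 0, 0, 0, 0, 0, 0, 0, 0, 0, 0, 0, 0, 0, 0, 0, 0, 0]' 50; python3 - <<'E'
from h import *
S=ctrl.read_state();print(S["wrist_torque"],S['joints'].round(2))
s=grab("scene","k3");t=grab("top","k3")
a=lambda f,x,y,w,h,k:cv2.resize(f[y:y+h,x:x+w],None,fx=k,fy=k,interpolation=cv2.INTER_CUBIC)
cv2.imwrite("pics/m7.png",np.hstack([a(s,225,130,100,120,4),a(t,215,130,100,120,4)]))
E
```

```text
time_s: 14.88
eef_pos: [0.4633, -0.0465, 0.0965]
tcp_rot: [0.422, -3.113, -0.002]
force: [-0.1, 0.0, 1.3]
gripper_width: 1.004
gripper_force: 0.0
time_s: 15.5
eef_pos: [0.4631, -0.0467, 0.0964]
tcp_rot: [0.422, -3.113, -0.001]
force: [-1.5, 0.3, 3.9]
gripper_width: 0.43
gripper_force: 49.7
[ 0.02436837  0.23364155 -0.0579141 ] [ 0.43  0.82 -0.71  2.13  1.05  0.59  0.78]
```

View pics/m7.png

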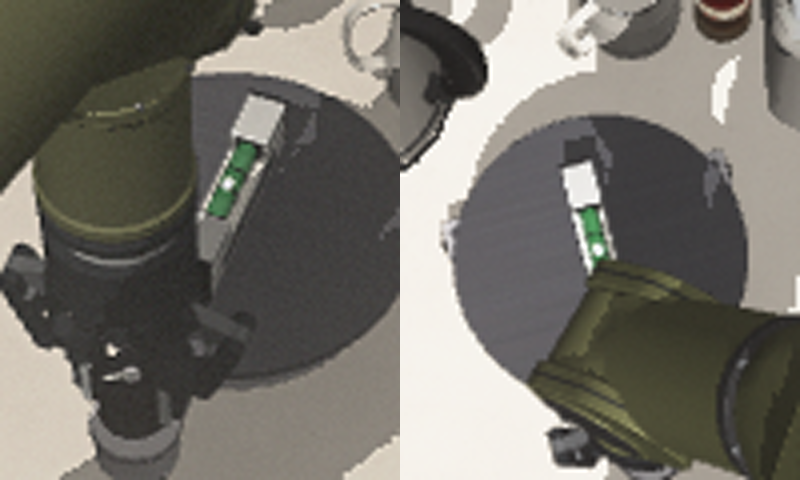

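The scene view shows the knob gripped and the whole vial clear: green from crop (246,140) to (216,218), bubble at (227,183). I'll press down now and extract a profile along the vial at the same time.

The rows are not in the units I measure in: shifts go in shares of 750 mm and turns go in shares of 180 degrees. I convert before sending: 0.005 m is 0.0067, 0.004 m is 0.0053.

```bash
cat >> h.py <<'E'
def prof(f,c,r=22,show=True):
    rect,m=gmask(f,c,r); b=f.astype(float)
    pts=np.argwhere(m>0)[:,::-1].astype(float); mu=pts.mean(0); u=np.linalg.svd(pts-mu)[2][0]
    if u[1]<0:u=-u                       # + = toward image bottom (knob end)
    w=np.array([-u[1],u[0]]); s=np.arange(-14,14.01,.5); acc=0
    for o in(-1,-.5,0,.5,1):
        q=mu+s[:,None]*u+o*w; acc=acc+cv2.remap(f,q[:,0].astype(np.float32)[None],q[:,1].astype(np.float32)[None],cv2.INTER_LINEAR)[0].astype(float)/5
    return mu,u,s,acc
E
python3 - <<'E'
from h import *
for tag,n,c,r in(("scene0","scene",(376,330),22),("scene_k3","scene",(282,175),14)):
    mu,u,s,a=prof(cv2.imread(f"pics/{tag}.png"),c,r); print(tag,mu,u); print("\n".join(f"{x:5.1f} R{p[2]:4.0f} G{p[1]:4.0f}" for x,p in zip(s,a)))
E
python3 drive.py '[0, 0, 0.0027, 0, 0, 0, 0, 0, 0, 0.0053, 0, 0, 0, 0, 0, 0, 0.0067, 0, 0, 0, 0, 0, 0, 0.0067, 0, 0, 0, 0]'
```

```text
scene0 [376.21259843 329.88976378] [-0.94693695  0.32141939]
-14.0 R  85 G  85
-13.5 R  71 G  77
-13.0 R  72 G  90
-12.5 R  78 G 108
-12.0 R  81 G 116
-11.5 R  83 G 119
-11.0 R  85 G 121
-10.5 R  87 G 123
-10.0 R  87 G 123
 -9.5 R  87 G 123
 -9.0 R  87 G 123
 -8.5 R  87 G 122
 -8.0 R  87 G 122
 -7.5 R  86 G 122
 -7.0 R  86 G 122
 -6.5 R  86 G 122
 -6.0 R  86 G 123
 -5.5 R  87 G 124
 -5.0 R  86 G 119
 -4.5 R  80 G 103
 -4.0 R  74 G  90
 -3.5 R  73 G  95
 -3.0 R  84 G 112
 -2.5 R 121 G 142
 -2.0 R 145 G 158
 -1.5 R 149 G 160
 -1.0 R 162 G 172
 -0.5 R 169 G 179
  0.0 R 169 G 179
  0.5 R 161 G 174
  1.0 R 147 G 165
  1.5 R 123 G 148
  2.0 R  96 G 123
  2.5 R  82 G 101
  3.0 R  75 G  90
  3.5 R  75 G  95
  4.0 R  79 G 107
  4.5 R  81 G 115
  5.0 R  84 G 119
  5.5 R  86 G 121
  6.0 R  86 G 122
  6.5 R  86 G 123
  7.0 R  87 G 123
  7.5 R  88 G 123
  8.0 R  88 G 123
  8.5 R  87 G 124
  9.0 R  87 G 123
  9.5 R  87 G 123
 10.0 R  87 G 122
 10.5 R  87 G 123
 11.0 R  87 G 123
 11.5 R  85 G 121
 12.0 R  81 G 110
 12.5 R  74 G  90
 13.0 R  77 G  82
 13.5 R 113 G 112
 14.0 R 154 G 151
scene_k3 [282
[... 522 characters left out ...]
0 R  77 G 116
 -0.5 R 109 G 138
  0.0 R 159 G 175
  0.5 R 185 G 195
  1.0 R 189 G 196
  1.5 R 189 G 195
  2.0 R 175 G 182
  2.5 R 145 G 158
  3.0 R 112 G 139
  3.5 R  82 G 122
  4.0 R  67 G 112
  4.5 R  67 G 112
  5.0 R  70 G 114
  5.5 R  74 G 118
  6.0 R  77 G 122
  6.5 R  77 G 123
  7.0 R  78 G 123
  7.5 R  78 G 124
  8.0 R  78 G 124
  8.5 R  76 G 123
  9.0 R  73 G 119
  9.5 R  73 G 105
 10.0 R  85 G  97
 10.5 R 109 G 108
 11.0 R 121 G 118
 11.5 R 121 G 118
 12.0 R 120 G 117
 12.5 R 120 G 117
 13.0 R 120 G 117
 13.5 R 120 G 118
 14.0 R 120 G 118
time_s: 16.1
eef_pos: [0.4615, -0.0471, 0.0922]
tcp_rot: [0.422, -3.111, 0.002]
force: [-5.4, -2.0, 20.3]
gripper_width: 0.429
gripper_force: 51.7
```

In the tool's units: 0.001 m is 0.0013, -0.0003 m is -0.0004.

```bash
cat >> h.py <<'E'
def bub(tag,n=1,c=(282,176)):
    from scipy.signal import argrelmin
    f=sum(ctrl.grab_frame("scene")[:,:,::-1].astype(float) for _ in range(n))/n; f=f.astype(np.uint8); cv2.imwrite(f"pics/scene_{tag}.png",f)
    mu,u,s,a=prof(f,c,14); ss=np.arange(-12,12,.1); Rr=np.interp(ss,s,a[:,2]);G=np.interp(ss,s,a[:,1])
    i=np.abs(ss)<9.3; hi=ss[i&(Rr>115)]; gr=ss[i&(G<95)]
    g=ss[(G-Rr>25)]
    p=lambda d:proj("scene",np.array([.608,-.0075,.114])+d*np.array([-.965,-.262,0])); k=np.linalg.norm(p(.028)-p(-.028))/56
    print("px/mm",round(k,3),"mu",mu.round(2),"bubble",hi.min().round(2),hi.max().round(2),"rings G<95:",gr.round(1),"green ends",g.min(),g.max())
    S=ctrl.read_state(); print("t",S["time_s"].round(2),"F",S["force"].round(1),"tcp",S["eef_pos"].round(4),"j7",S["joints"][6].round(2))
    return k,hi.mean()
E
python3 drive.py '[0.0013, 0, -0.0004, 0, 0, 0, 0, 0.0013, 0, -0.0004, 0, 0, 0, 0, 0.0013, 0, -0.0004, 0, 0, 0, 0, 0.0013, 0, -0.0004, 0, 0, 0, 0, 0.0013, 0, -0.0004, 0, 0, 0, 0]' >/dev/null; python3 drive.py '[0, 0, 0, 0, 0, 0, 0, 0, 0, 0, 0, 0, 0, 0, 0, 0, 0, 0, 0, 0, 0, 0, 0, 0, 0, 0, 0, 0, 0, 0, 0, 0, 0, 0, 0]'; python3 -c "
from h import *
bub('b1',3)"
```

```text
time_s: 17.35
eef_pos: [0.4615, -0.0471, 0.0924]
tcp_rot: [0.422, -3.112, 0.001]
force: [-4.6, -1.1, 16.1]
gripper_width: 0.424
gripper_force: 51.3
px/mm 0.354 mu [282.34 175.2 ] bubble -4.7 -1.3 rings G<95: [2.3 2.4 2.5 2.6 2.7 2.8 2.9 3.  3.1 3.2] green ends -9.900000000000007 9.89999999999992Traceback (most recent call last):
  File "<string>", line 3, in <module>
    bub('b1',3)
    ~~~^^^^^^^^
  File "h.py", line 52, in bub
    S=ctrl.read_state(); print("t",S["time_s"].round(2),"F",S["force"].round(1),"tcp",S["eef_pos"].round(4),"j7",S["joints"][6].round(2))
                                   ^^^^^^^^^^^^^^^^^
AttributeError: 'float' object has no attribute 'round'
```

In the tool's units: -0.0012 m is -0.0016, -0.0006 m is -0.0008, 0.75 rad is 0.2387.

```bash
sed -i 's/S\["time_s"\].round(2)/round(S["time_s"],2)/' h.py; python3 drive.py '[0, 0, -0.0003, 0, 0, 0.0477, 0, -0.0003, 0, -0.0007, 0, 0, 0.0955, 0, -0.0004, 0, -0.0009, 0, 0, 0.1432, 0, -0.0007, 0, -0.0013, 0, 0, 0.191, 0, -0.0008, 0, -0.0016, 0, 0, 0.2387, 0]';python3 drive.py '[0, 0, 0, 0, 0, 0, 0]'
```

```text
time_s: 18.12
eef_pos: [0.4621, -0.0464, 0.0936]
tcp_rot: [-0.753, -3.049, -0.0]
force: [-4.0, 1.1, 15.3]
gripper_width: 0.43
gripper_force: 51.2
time_s: 18.25
eef_pos: [0.4622, -0.0464, 0.0936]
tcp_rot: [-0.748, -3.051, 0.0]
force: [-4.1, 0.8, 15.6]
gripper_width: 0.427
gripper_force: 51.1
```

Force stays steady at about 15.5 N. Continuing the turn.

In the tool's units: -0.0012 m is -0.0016, -0.001 m is -0.0013, 0.75 rad is 0.2387.

```bash
python3 drive.py '[0, 0, -0.0003, 0, 0, 0.0477, 0, -0.0003, 0.0001, -0.0007, 0, 0, 0.0955, 0, -0.0004, 0.0003, -0.0009, 0, 0, 0.1432, 0, -0.0005, 0.0004, -0.0013, 0, 0, 0.191, 0, -0.0005, 0.0005, -0.0016, 0, 0, 0.2387, 0]';python3 drive.py '[0, 0, 0, 0, 0, 0, 0, 0, 0, 0, 0, 0, 0, 0, 0, 0, 0, 0, 0, 0, 0, 0, 0, 0, 0, 0, 0, 0, 0, 0, 0, 0, 0, 0, 0]'; python3 drive.py '[0, 0, 0, 0, 0, 0, 0, 0, 0, 0, 0, 0, 0, 0, 0, 0, 0, 0, 0, 0, 0, 0, 0, 0, 0, 0, 0, 0, 0, 0, 0, 0, 0, 0, 0]';python3 drive.py '[0, 0, 0, 0, 0, 0, 0, 0, 0, 0, 0, 0, 0, 0, 0, 0, 0, 0, 0, 0, 0, 0, 0, 0, 0, 0, 0, 0, 0, 0, 0, 0, 0, 0, 0]'; python3 - <<'E'
from h import *
bub('b2',3)
mu,u,s,a=prof(cv2.imread("pics/scene_b2.png"),(282,176),14); print(" ".join(f"{x}:{p[2]:.0f}/{p[1]:.0f}" for x,p in zip(s,a) if abs(x)<6))
E
```

```text
time_s: 18.88
eef_pos: [0.463, -0.046, 0.0948]
tcp_rot: [-1.817, -2.562, -0.001]
force: [-4.1, 1.8, 14.9]
gripper_width: 0.431
gripper_force: 51.1
time_s: 19.5
eef_pos: [0.463, -0.0461, 0.0948]
tcp_rot: [-1.812, -2.566, -0.001]
force: [-4.1, 1.5, 15.3]
gripper_width: 0.427
gripper_force: 51.0
time_s: 20.12
eef_pos: [0.463, -0.0461, 0.0948]
tcp_rot: [-1.812, -2.566, -0.001]
force: [-3.9, 1.7, 15.5]
gripper_width: 0.432
gripper_force: 51.0
time_s: 20.75
eef_pos: [0.463, -0.0461, 0.0948]
tcp_rot: [-1.812, -2.566, -0.001]
force: [-2.5, 2.3, 14.2]
gripper_width: 0.426
gripper_force: 51.0
px/mm 0.354 mu [282.54 174.64] bubble -2.0 1.1 rings G<95: [-3.2 -3.1 -3.  -2.9 -2.8 -2.7 -2.6 -2.5 -2.4  2.2  2.3  2.4  2.5  2.6
  2.7  2.8  2.9  3.   3.1] green ends -9.700000000000008 9.699999999999925
t 20.9 F [-2.6  1.8 16. ] tcp [ 0.463  -0.0461  0.0948] j7 -0.38
-5.5:79/125 -5.0:79/124 -4.5:79/124 -4.0:77/121 -3.5:70/106 -3.0:61/83 -2.5:72/84 -2.0:123/135 -1.5:171/183 -1.0:190/200 -0.5:197/205 0.0:208/213 0.5:188/199 1.0:132/157 1.5:80/117 2.0:65/98 2.5:61/86 3.0:63/91 3.5:68/107 4.0:71/115 4.5:71/115 5.0:72/116 5.5:74/118
```

In the tool's units: -0.0004 m is -0.0005, -0.0002 m is -0.0003, 0.25 rad is 0.0796.

```bash
python3 drive.py '[0, 0.0001, -0.0003, 0, 0, 0.0382, 0, 0, 0.0003, -0.0005, 0, 0, 0.0796, 0, 0, 0.0003, -0.0005, 0, 0, 0.0796, 0, 0, 0.0003, -0.0005, 0, 0, 0.0796, 0, 0, 0.0003, -0.0005, 0, 0, 0.0796, 0]' >/dev/null;python3 drive.py '[0, 0, 0, 0, 0, 0, 0, 0, 0, 0, 0, 0, 0, 0, 0, 0, 0, 0, 0, 0, 0, 0, 0, 0, 0, 0, 0, 0, 0, 0, 0, 0, 0, 0, 0]'>/dev/null; python3 drive.py '[0, 0, 0, 0, 0, 0, 0, 0, 0, 0, 0, 0, 0, 0, 0, 0, 0, 0, 0, 0, 0, 0, 0, 0, 0, 0, 0, 0, 0, 0, 0, 0, 0, 0, 0]'>/dev/null;python3 drive.py '[0, 0, 0, 0, 0, 0, 0, 0, 0, 0, 0, 0, 0, 0, 0, 0, 0, 0, 0, 0, 0, 0, 0, 0, 0, 0, 0, 0, 0, 0, 0, 0, 0, 0, 0]'; python3 - <<'E'
from h import *
bub('b3',3)
f=cv2.imread("pics/scene_b3.png"); t=grab("top","b3")
a=lambda f,x,y,w,h,k:cv2.resize(f[y:y+h,x:x+w],None,fx=k,fy=k,interpolation=cv2.INTER_CUBIC)
cv2.imwrite("pics/m8.png",np.hstack([a(f,262,148,40,50,9),a(t,235,150,80,100,4.5)]))
E
```

```text
time_s: 23.4
eef_pos: [0.4633, -0.046, 0.0952]
tcp_rot: [-2.117, -2.32, -0.001]
force: [-3.0, 1.9, 14.4]
gripper_width: 0.426
gripper_force: 51.0
px/mm 0.354 mu [282.61 174.59] bubble -1.7 1.5 rings G<95: [-3.2 -3.1 -3.  -2.9 -2.8 -2.7 -2.6 -2.5 -2.4  2.4  2.5  2.6  2.7  2.8
  2.9  3. ] green ends -9.600000000000009 9.699999999999925
t 23.55 F [-3.1  2.  14.4] tcp [ 0.4633 -0.046   0.0952] j7 -0.54
```

View pics/m8.png

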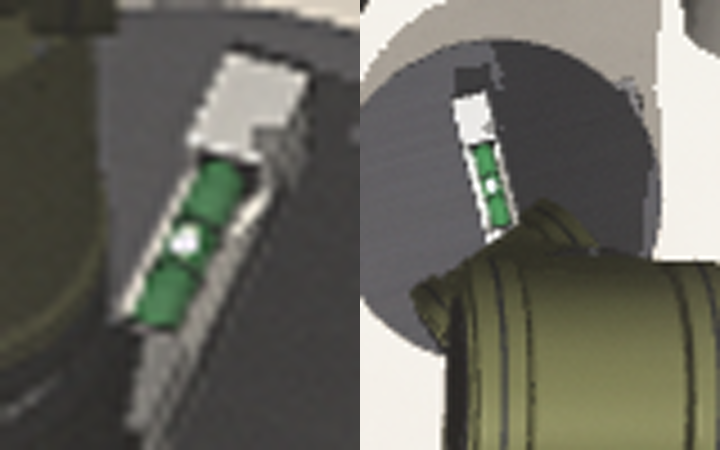

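Both views show the bubble midway between the lines: scene crop (186,240), top crop (490,186) with the vial ends at 145 and 227. The knob is held with about 14.4 N on its stop, so I'm handing in.

```bash
python3 -c "
from bench import ctrl
print(ctrl.hand_in())"
```

```text
the job is handed in; nothing more can be done
None
```

The griddle is levelled and handed in: the bubble sits midway between the lines (within about 1 mm), the level lies free on the plate, and the arm is still gripping the knob and pressing it onto its stop with about 14 N.

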